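# Latch both sides of the pantry box on the bent bracket and stow it

## Task

Take the lidded box by the square grip on its lid and draw its side past the fixed bent bracket so that the prong slides the steel catch home against its keeper; turn the box half round and pass the other side the same way. Keep the gripper off the catches, then set the latched box upright in the empty top basket without letting it drop, and leave the mug, tin and paddle alone.

Things in the scene. Friction and masses are not known exactly. Their poses are not given: they have to be found in the camera images.
- box: Purple lidded box 150 (x) x 66 (y) x 90 mm high (z), lid 156 x 70; 0.5 kg. Origin: centre of underside. Grip on lid: 40 x 40 mm, z = 90 to 126. Each long side has a track (face at |y| = 37 mm) at z = 45 with a steel catch block reaching |y| = 57. A steel keeper (|y| to 43) marks the closed end: x = -50 to -62 on the +y side, x = +50 to +62 on the -y side. Looks the same after half a turn.
- catch_a (a joint): Sliding catch on the box's +y side, in m: 0 = home (closed, next to its keeper), up to 0.06 = fully open; grows towards the box's +x. Stays where it is left, takes about 3 N to slide. It starts 0.035 to 0.06 open.
- catch_b (a joint): The same on the box's -y side; grows towards the box's -x, 0 = home next to the keeper at the +x end.
- catch_a_grip (a point): Centre of catch_a's block, which is 24 (along the track) x 20 (outwards) x 26 (high) mm; in the box's frame at x = -30 mm + joint value, y = 47 mm, z = 45 mm.
- catch_b_grip (a point): Centre of catch_b's block, same size; in the box's frame at x = 30 mm - joint value, y = -47 mm, z = 45 mm.
- bracket: Fixed upright board 200 (x) x 14 (y) x 90 mm high, foot behind (+y). On its front (-y) a dark steel prong: upright plate, x = -3 to 3 mm, out to y = -43, z = 18 to 88. Origin: underside of the board's middle. A box moved along the board's +x, long side parallel to the board, gets its catch pushed to the board's -x, which closes it on either side of the box.
- bracket_tip (a point): Middle of the prong's outer edge (53 mm above the shelf).
- basket: Fixed stack of two clear plastic baskets with white rims, 220 (its x) x 150 (y) mm outside, walls 5 mm. The lower holds onions; the upper is empty and open at the top: inside 210 x 140 mm, its floor 85 mm and its rim 145 mm above the shelf. Origin: centre of the underside.
- basket_in (a point): Centre of the upper basket's inner floor.
- mug: Bystander: green melamine mug, 80 mm wide, 85 mm high, with a handle. Origin: centre of the underside.
- tin: Bystander: round steel tin, 74 mm wide, 110 mm high. Origin: centre of the underside.
- paddle: Bystander: wooden stirring paddle lying flat, 200 mm long (its x), blade 52 mm wide. Origin: underside, where handle and blade join.

How it is judged:
On the way, in this order (a step that is already met when the one before it is completed fails the run):
1. one catch has been slid home, to within 5 mm of its closed end, at the bracket's prong (its block still within 35 mm of the prong's edge for 0.1 s) (((value of joint catch_a below 0.005 m and horizontal distance between catch_a_grip and bracket_tip below 0.035 m) or (value of joint catch_b below 0.005 m and horizontal distance between catch_b_grip and bracket_tip below 0.035 m))), for 0.1 s.
2. after turning the box, the other catch has been slid home in the same way, so that both are within 5 mm of closed while one is still at the prong (0.1 s) (value of joint each of catch_a, catch_b below 0.005 m and horizontal distance between any of catch_a_grip, catch_b_grip and bracket_tip below 0.035 m), for 0.1 s.
At the end, for the whole second after the job is handed in: Both catches are home (within 5 mm of closed) and the box stands upright (within 0.1 rad), flat on the floor of the upper basket (underside within 8 mm of it, middle within 50 mm of the basket's middle), released and at rest (value of joint each of catch_a, catch_b below 0.005 m and z of box in the frame of basket_in between -0.006 and 0.008 m and horizontal distance between box and basket_in below 0.05 m and angle between box's own z axis and vertical below 0.1 rad and linear speed of box below 0.02 m/s); the robot touches nothing.
It fails at once if the gripper or arm pushes a catch itself (more than 0.5 N) (contact force between any of the fingers, the arm and catch_a above 0.5 N or contact force between any of the fingers, the arm and catch_b above 0.5 N).
It fails at once if the box or its catches are rammed against the bracket with more than 60 N (contact force between box and bracket above 60 N).
It fails at once if the box is let go while its underside is more than 15 mm above the upper basket's floor (z of box in the frame of basket_in above 0.015 m and contact force between the fingers and box below 0.1 N).
It fails at once if the mug, tin or paddle is moved more than 20 mm (distance of any of mug, tin, paddle from where it was at the start of the episode above 0.02 m).
It also fails if it takes over 69 s, if anything falls off the work surface, if the arm or the gripper's body presses on something with over 40 N, if the wrist force passes 120 N, or if a joint passes its speed limit or range.

## Robot

A 6-joint arm with a two-finger parallel gripper is mounted at the origin on the work surface. World frame = base frame: x ahead of the robot, y to its left, z up, the work surface at z = 0. Lengths are in m, angles in rad, forces in N, time in s.
With the tool pointing down it reaches from about 0.25 to 0.725 m from the base axis. Payload 4 kg.
Tool frame: the origin (TCP) lies on the centre line of the jaws, within the pads' length; the fingertips stand 22 mm ahead of it and the grasp point (between the pads) lies 3 mm ahead of it (bot.tip_reach is the distance from the TCP to the fingertips, in m); z points along the fingers, y is the line along which they close (so a half turn about z gives the same grasp; the last joint's range is limited). The gripper opens to 85 mm and grips with 20 to 120 N. Pads are 22 mm wide; open, the fingers measure 114 mm over their backs; the gripper's body (76 mm by 85 mm) begins 54 mm behind the grasp point. The pads swing forward as they close: fully open they stand 13 mm farther back than shut.
Start: joints at [1.272, 0.241, 0.005, 1.335, 0, 1.571], TCP at [0.147, 0.478, 0.215] pointing down, gripper open.
Joint ranges: [-2.72, 2.72], [-1.05, 1.87], [-1.09, 1.28], [-1.99, 2.15], [-1.42, 1.44], [-3.14, 3.14]. Speed limits (rad/s): [2.79, 2.79, 3.14, 3.14, 3.14, 3.14].

## Interface

Orientations are given as a unit quaternion [x, y, z, w].
In Python, from workcell import bot gives the robot as it stands. The module is installed in compiled form; this text tells all that it offers.
- The arm moves only by the tool apply_moves, never from a script. Its argument "commands" is a list of rows, each a list of 4 numbers: the shift along the tool's x, y, z scaled (see below), then the turn about the tool's z scaled (see below). In form: [[tx, ty, tz, roll], ...]. A call has exactly 5 rows; each row shifts and turns the commanded pose from where the row before left it, along the tool's axes as they then stand; what a row does not reach is not made up. The controller multiplies each number of a shift by 20 mm and each number of a turn by 60 degrees. A row lasts 1/12 s, in which the tool goes at most 41.7 mm and 7.16 degrees, less where a joint would pass 70% of its speed; a pose out of reach is approached as far as the arm can. A call with a number of a shift or a turn outside -1 to 1 is refused whole. A call with a gripper value outside its range is refused whole. "claw" is the closure, from 0 (fully open) to 1 (shut), set as the call begins (left out, the last holds). The fingers move at their own pace and stop on an object; the grip force is fixed at half the most. Time passes only in rows, so rows that do not move let the fingers close, or fill a call up. It gives the time, the measured TCP pose, the force, the opening and the grip force at its end, in the units of the state.
- bot.get_obs(): the state, without advancing time (a new reading comes with each control period).
- bot.camera(name): name is "side" or "top" or "wrist"; returns a dict with "image" (384x512x3 uint8, blue, green, red), "camera_matrix" (3x3 intrinsics, pixels), "R" (3x3) and "t" (3): a world point X has camera coordinates R X + t. Camera axes: x right, y down, z forward; pixel columns grow to the right and rows downward; lengths in m; the calibration is good to about 2 mm. A picture is of the moment at which its call begins. There is no depth.
- bot.job_done(): hands the job in; it is judged then, once.
The state is a dict: "clock": time; "joint_pos": joint angles; "joint_vel": joint speeds; "tau": joint torques, N m; "eef_pos": TCP position; "tool_rot": TCP orientation; "ft_force": force on the tool from outside, world axes, zero at the start; "ft_torque": the same for the moment, N m; "grip_width": finger opening in m; "grasp_force": force on a finger pad.
Only numpy, scipy, OpenCV 4.12 (cv2) and the standard library are available. Lean on these libraries where they do the work, as an engineer would, in place of code of your own. Each camera call takes 0.05 s, during which the arm holds its last target. There are 200 camera calls.

## Working session

There is one attempt and no reset: what is moved stays moved. The work goes in short steps, Python scripts to look and compute and a tool call to move; the robot and the scene stay as the last step left them, time stands still between calls to the robot, and variables do not carry over. Pictures are saved under pics/ and viewed, at most 10 in all, crops included, and the job is handed in when it is done.

Besides the shell and the picture viewer there is one more tool, called after "Call:" as name([rows], argument=value, ...), one row to a line, values as JSON. apply_moves: Moves the arm, as the interface text tells. Shifts and turns lie within -1 to 1; 1 stands for 20 mm of shift or 60 degrees of turn. Its arguments: {"type":"object","properties":{"commands":{"type":"array","items":{"type":"array","items":{"type":"number","minimum":-1,"maximum":1}}},"claw":{"type":"number"}},"required":["commands"]}

```bash
mkdir -p pics
python3 - <<'E'
from workcell import bot
import cv2,numpy as np
ims=[]
for n in("side","top"):
    c=bot.camera(n); cv2.imwrite(f"pics/{n}0.png",c["image"]); print(n,c["camera_matrix"].tolist(),c["R"].round(4).tolist(),c["t"].round(4).tolist())
    np.savez(f"{n}0.npz",**c)
print(bot.get_obs())
E
```

```text
side [[467.2168706680291, 0.0, 253.69053480779112], [0.0, 467.2168706680291, 192.07011889055698], [0.0, 0.0, 1.0]] [[-0.9518, -0.3066, 0.0021], [-0.2087, 0.6426, -0.7372], [0.2247, -0.7022, -0.6756]] [0.5737, 0.2314, 1.6147]
top [[414.0785371689978, 0.0, 248.3771166989854], [0.0, 414.0785371689978, 194.53149561665427], [0.0, 0.0, 1.0]] [[0.0104, -0.9999, 0.0009], [-0.994, -0.0104, -0.1091], [0.1091, 0.0003, -0.994]] [-0.0284, 0.6289, 1.3273]
{'clock': 0.1, 'joint_pos': array([1.27199495e+00, 2.41322848e-01, 3.86589635e-03, 1.33523174e+00,
       2.97004244e-05, 1.57077512e+00]), 'joint_vel': array([-0.00379476, -0.00167446,  0.00253017,  0.00042278, -0.00027331,
        0.00026701]), 'tau': array([-1.44953528e-04, -3.73137760e+01,  2.53010434e+01,  1.08148536e-02,
        1.03764302e-05,  1.20575319e-05]), 'eef_pos': array([0.14699978, 0.47726804, 0.21381207]), 'tool_rot': array([ 1.48834982e-01,  9.88861594e-01, -9.33432730e-04, -1.55530055e-04]), 'ft_force': array([-0.18570579,  0.27701843, -0.24229589]), 'ft_torque': array([-0.03517583, -0.00127707, -0.02910128]), 'grasp_force': 0.0, 'grip_width': 0.08542383488749164}
```

View pics/top0.png

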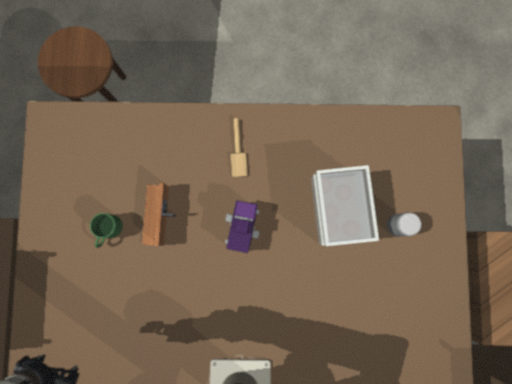

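View pics/side0.png

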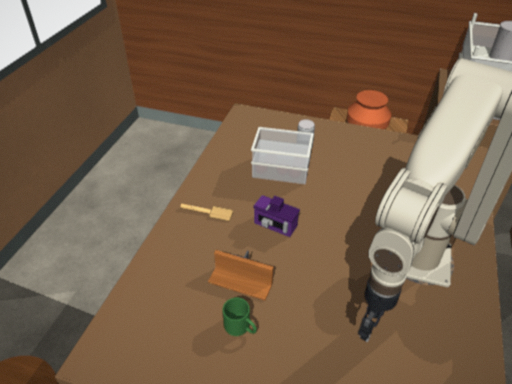

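```bash
cat > h.py <<'E'
import numpy as np,cv2
def ray(c,px,z):
    K,R,t=c["camera_matrix"],c["R"],c["t"]
    d=R.T@np.linalg.inv(K)@np.c_[np.atleast_2d(px),np.ones(len(np.atleast_2d(px)))].T
    C=-R.T@t
    return (C[:,None]+d*((z-C[2])/d[2])).T[:,:2]
def proj(c,X):
    p=c["camera_matrix"]@(c["R"]@np.atleast_2d(X).T+c["t"][:,None]); return (p[:2]/p[2]).T
def purple(im):
    h=cv2.cvtColor(im,cv2.COLOR_BGR2HSV); return cv2.inRange(h,(125,80,20),(160,255,255))
def orange(im):
    h=cv2.cvtColor(im,cv2.COLOR_BGR2HSV); return cv2.inRange(h,(3,130,110),(15,255,255))
def white(im):
    h=cv2.cvtColor(im,cv2.COLOR_BGR2HSV); return cv2.inRange(h,(0,0,190),(180,40,255))
def big(m):
    return max(cv2.findContours(m,cv2.RETR_EXTERNAL,cv2.CHAIN_APPROX_NONE)[0],key=cv2.contourArea)[:,0].astype(float)
E
python3 - <<'E'
from h import *
c=dict(np.load("top0.npz")); im=c["image"]
print("C",-c["R"].T@c["t"])
for n,f,z in(("box",purple,.09),("brk",orange,.09),("bask",white,.145)):
    m=f(im)
    if n=="bask": m[:,:305]=0; m[:, 385:]=0
    p=big(m); X=ray(c,p,z); r=cv2.minAreaRect((X*1000).astype(np.float32)); print(n,r,cv2.boundingRect(p.astype(np.int32)),cv2.boxPoints(r).round().tolist())
cv2.imwrite("pics/crop.png",np.hstack([cv2.resize(im[170:262,130:180],None,fx=6,fy=6,interpolation=2),cv2.resize(im[190:262,215:270],None,fx=7,fy=7,interpolation=2)[:552] if 0 else cv2.copyMakeBorder(cv2.resize(im[190:262,215:270],None,fx=7,fy=7,interpolation=2),0,48,0,0,0)]))
E
```

```text
C [ 0.48060881 -0.02223193  1.3880171 ]
box ((496.63275146484375, 2.827747344970703), (66.0924301147461, 95.03985595703125), 79.38404846191406) (227, 218, 27, 34) [[444.0, -21.0], [537.0, -38.0], [549.0, 27.0], [456.0, 44.0]]
brk ((561.6842651367188, 276.973388671875), (51.28200149536133, 192.58145141601562), 87.42749786376953) (143, 183, 21, 62) [[464.0, 256.0], [657.0, 247.0], [659.0, 298.0], [467.0, 307.0]]
bask ((588.234130859375, -314.1400146484375), (228.72247314453125, 168.00515747070312), 6.477141380310059) (317, 166, 61, 80) [[465.0, -244.0], [484.0, -411.0], [711.0, -385.0], [692.0, -218.0]]
```

View pics/crop.png

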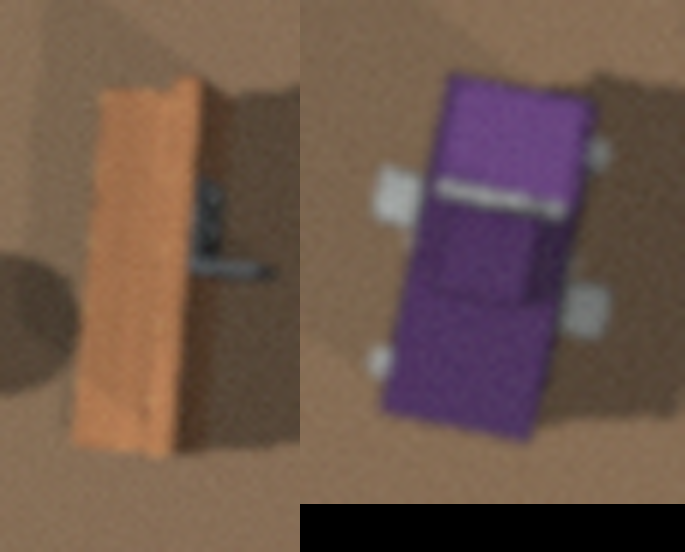

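Run:
```python
from h import *
c=dict(np.load("top0.npz")); s=dict(np.load("side0.npz"))
d=np.array([(448,74),(596,98),(530,440),(382,411)]); P=ray(c,np.c_[215+(d[:,0]-300)/7,190+d[:,1]/7]-.4,.09)*1000
print("lid",P.round(1).tolist(),P.mean(0),[np.linalg.norm(P[i]-P[i-1]).round() for i in range(4)])
v=P[0]-P[3]+P[1]-P[2]; print("yaw",np.degrees(np.arctan2(v[1],v[0])))
th=np.arctan2(v[1],v[0]);u=v/np.hypot(*v)
for n,q,z in(("keepL",(380,360),.058),("catchL",(397,195),.058),("catchR",(587,310),.058),("keepR",(597,153),.058)):
    X=ray(c,np.array([215+(q[0]-300)/7,190+q[1]/7])-.4,z)[0]*1000-P.mean(0); print(n,(X@u).round(1),(X@[-u[1],u[0]]).round(1))
B=ray(c,np.array([(130+203/6,170+79/6),(130+178/6,170+455/6)])-.4,.09)*1000
w=B[0]-B[1]; L=np.hypot(*w); w/=L; tip=B.mean(0)+36*np.array([w[1],-w[0]])
print("brk",B,L,np.degrees(np.arctan2(w[1],w[0])),"tip",tip, "tip px",ray(c,np.array([[130+270/6,170+272/6]])-.4,.088)*1000, ray(c,np.array([[130+270/6,170+272/6]])-.4,.018)*1000)
print("side tip proj",proj(s,[[*tip/1000,.088],[*tip/1000,.018]]), "grip",proj(s,[*P.mean(0)/1000,.126]))
im=s["image"]; a=cv2.resize(im[115:195,240:325],None,fx=4.5,fy=4.5,interpolation=2); b=cv2.resize(im[240:300,205:280],None,fx=5,fy=5,interpolation=2)
t=cv2.resize(c["image"][158:255,305:390],None,fx=4.5,fy=4.5,interpolation=2)
cv2.imwrite("pics/crop2.png",np.hstack([t,np.vstack([b,np.zeros((t.shape[0]-300,375,3),np.uint8)])])); print(t.shape)
```

```text
lid [[604.8, 17.7], [594.7, -48.9], [442.1, -20.9], [454.2, 45.0]] [523.95104157  -1.78342595] [np.float64(153.0), np.float64(67.0), np.float64(155.0), np.float64(67.0)]
yaw -10.333890014877525
keepL -55.5 40.4
catchL 19.7 47.4
catchR -15.3 -48.0
keepR 56.1 -39.0
brk [[657.72754957 247.16696549]
 [460.90845323 253.6804217 ]] 196.9268437650645 -1.8954329557305194 tip [558.12728296 214.4433908 ] tip px [[556.43992213 209.17596585]] [[560.52308235 221.63622736]]
side tip proj [[246.6336323  249.43032142]
 [246.80124835 262.9955886 ]] grip [[275.17258036 200.01049498]]
(436, 382, 3)
```

View pics/crop2.png

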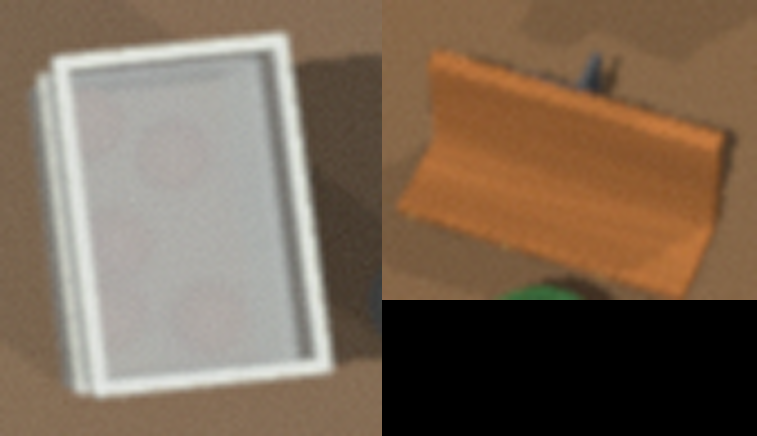

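Call:
apply_moves([
  [-1, -0.69, 0, 0],
  [-1, -0.69, 0, 0],
  [-1, -0.69, 0, 0],
  [-1, -0.69, 0, 0],
  [-1, -0.69, 0, 0],
], claw=0)

```text
clock: 0.52
eef_pos: [0.2227, 0.3812, 0.2141]
tool_rot: [0.149, 0.989, -0.001, -0.0]
ft_force: [-0.7, -0.1, 0.0]
grip_width: 0.0855
grasp_force: 0.0
```

Call:
apply_moves([
  [-1, -0.69, 0, 0],
  [-1, -0.69, 0, 0],
  [-1, -0.69, 0, 0],
  [-1, -0.69, 0, 0],
  [-1, -0.69, 0, 0],
])

```text
clock: 0.93
eef_pos: [0.298, 0.2858, 0.2143]
tool_rot: [0.149, 0.989, -0.0, -0.0]
ft_force: [0.1, -0.1, -0.6]
grip_width: 0.0857
grasp_force: 0.0
```

Call:
apply_moves([
  [-1, -0.69, 0, 0],
  [-1, -0.69, 0, 0],
  [-1, -0.69, 0, 0],
  [-1, -0.69, 0, 0],
  [-1, -0.69, 0, 0],
])

```text
clock: 1.35
eef_pos: [0.3732, 0.1905, 0.2143]
tool_rot: [0.149, 0.989, -0.0, -0.0]
ft_force: [0.6, 0.5, 0.9]
grip_width: 0.0853
grasp_force: 0.0
```

Call:
apply_moves([
  [-1, -0.69, 0, 0],
  [-1, -0.69, 0, 0],
  [-1, -0.69, 0, 0],
  [-1, -0.69, 0, 0],
  [-1, -0.69, 0, 0],
])

```text
clock: 1.77
eef_pos: [0.4485, 0.0952, 0.2142]
tool_rot: [0.149, 0.989, -0.0, -0.0]
ft_force: [-0.9, -0.3, -0.1]
grip_width: 0.0858
grasp_force: 0.0
```

Call:
apply_moves([
  [-1, -0.69, 0, 0],
  [-1, -0.69, 0, 0],
  [-1, -0.69, 0, 0],
  [-1, -0.69, 0, 0],
  [-1, -0.69, 0, 0],
])

```text
clock: 2.18
eef_pos: [0.5237, -0.0001, 0.2141]
tool_rot: [0.149, 0.989, -0.0, -0.001]
ft_force: [-0.4, 0.6, 0.6]
grip_width: 0.0858
grasp_force: 0.0
```

Call:
apply_moves([
  [0, 0, 0, 0.115],
  [0, 0, 0, 0.115],
  [0, 0, 0, 0.115],
  [0, 0, 0, 0.115],
  [0, 0, 0, 0.115],
])

```text
clock: 2.6
eef_pos: [0.5231, 0.0008, 0.2139]
tool_rot: [0.438, 0.899, -0.0, -0.001]
ft_force: [-0.4, -0.0, -0.4]
grip_width: 0.0856
grasp_force: 0.0
```

Call:
apply_moves([
  [0, 0, 0, 0.115],
  [0, 0, 0, 0.115],
  [0, 0, 0, 0.115],
  [0, 0, 0, 0.115],
  [0, 0, 0, 0.115],
])

```text
clock: 3.02
eef_pos: [0.5231, 0.001, 0.214]
tool_rot: [0.685, 0.729, -0.0, -0.0]
ft_force: [0.1, -0.2, 0.4]
grip_width: 0.0856
grasp_force: 0.0
```

Call:
apply_moves([
  [0, 0, 0, 0.115],
  [0, 0, 0, 0.115],
  [0, 0, 0, 0],
  [0, 0, 0, 0],
  [0, 0, 0, 0],
])

```text
clock: 3.43
eef_pos: [0.5233, 0.0009, 0.2143]
tool_rot: [0.765, 0.644, -0.0, -0.0]
ft_force: [0.4, 0.0, 0.2]
grip_width: 0.0854
grasp_force: 0.0
```

Run:
```python
from workcell import bot
from h import *
c=bot.camera("wrist"); np.savez("w1.npz",**c); cv2.imwrite("pics/w1.png",c["image"])
print(-c["R"].T@c["t"],proj(c,[.524,-.0018,.126]),bot.tip_reach)
```

```text
[0.53646176 0.08298147 0.37327647] [[254.41265766 191.05156513]] 0.022
```

View pics/w1.png

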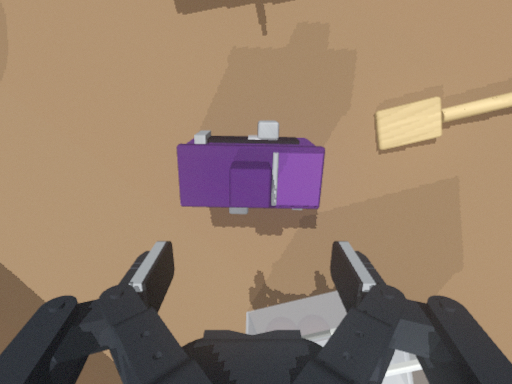

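Run:
```python
from h import *
c=dict(np.load("w1.npz"))
P=ray(c,np.array([(179,144.5),(323.5,147),(321,208.5),(180.5,208)]),.09)*1000
print("lid",P.round(1).tolist(),P.mean(0)); v=P[1]-P[0]+P[2]-P[3]; print(np.degrees(np.arctan2(v[1],v[0])))
u=v/np.hypot(*v)
for q in((204,134),(268,126)): print((ray(c,q,.058)[0]*1000-P.mean(0))@np.c_[u,[-u[1],u[0]]])
tip=[.558,.2144]
print(proj(c,[[*tip,.088],[*tip,.018],[.5581+.0012,.2504,.088]]))
print("tip ray",ray(c,(264,35),.018)*1000,ray(c,(261,20),.088)*1000)
cv2.imwrite("pics/w1c.png",np.hstack([cv2.resize(c["image"][:60,170:310],None,fx=5,fy=5,interpolation=2)]))
t=dict(np.load("top0.npz")); d=np.array([(52,57),(287,33),(332,370),(95,396)])
B=ray(t,np.c_[305+d[:,0]/4.5,158+d[:,1]/4.5]-.4,.145)*1000; print("bask",B.round(),B.mean(0)); v=B[0]-B[3]+B[1]-B[2];print(np.degrees(np.arctan2(v[1],v[0])))
```

```text
lid [[454.0, 49.2], [600.7, 21.3], [591.8, -47.0], [437.7, -19.8]] [521.05665652   0.89920628]
-10.387817821153485
[-53.88771558  42.23611051]
[18.47842842 51.87555225]
[[ 250.8304124   -72.97273163]
 [ 251.13298421  -34.86885427]
 [ 244.62874273 -129.5041416 ]]
tip ray [[561.17004895 146.3057125 ]] [[555.51236495 146.25500525]]
bask [[ 693. -227.]
 [ 712. -386.]
 [ 485. -411.]
 [ 466. -254.]] [ 589.13095346 -319.66553236]
6.519148261818966
```

View pics/w1c.png

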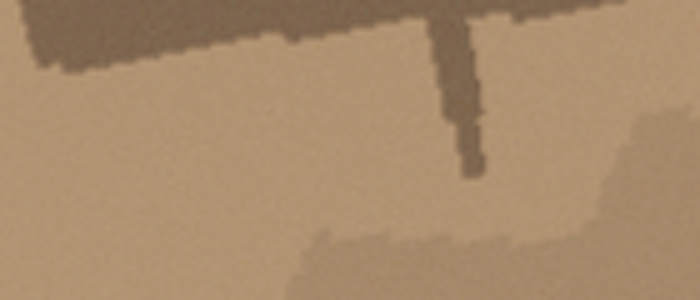

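Call:
apply_moves([
  [-0.05, 0, 0.96, 0],
  [0, 0, 0.96, 0],
  [0, 0, 0.96, 0],
  [0, 0, 0.96, 0],
  [0, 0, 0.96, 0],
])

```text
clock: 3.9
eef_pos: [0.5233, -0.0, 0.1178]
tool_rot: [0.765, 0.644, 0.0, 0.0]
ft_force: [0.2, 1.1, -0.1]
grip_width: 0.0854
grasp_force: 0.0
```

Call:
apply_moves([
  [0, 0, 0, 0],
  [0, 0, 0, 0],
  [0, 0, 0, 0],
  [0, 0, 0, 0],
  [0, 0, 0, 0],
], claw=1)

```text
clock: 4.32
eef_pos: [0.5244, -0.0, 0.1201]
tool_rot: [0.766, 0.643, 0.001, 0.001]
ft_force: [0.8, -0.2, -0.6]
grip_width: 0.0251
grasp_force: 0.0
```

Call:
apply_moves([
  [0, 0, 0, 0],
  [0, 0, 0, 0],
  [0, 0, 0, 0],
  [0, 0, 0, 0],
  [0, 0, 0, 0],
])

```text
clock: 4.73
eef_pos: [0.5233, -0.0, 0.1187]
tool_rot: [0.766, 0.643, 0.0, 0.0]
ft_force: [-0.2, 1.0, -0.3]
grip_width: 0.0002
grasp_force: 0.0
```

Call:
apply_moves([
  [0, 0, -0.2, 0],
  [0, 0, -0.2, 0],
  [0, 0, -0.2, 0],
  [0, 0, 0, 0],
  [0, 0, 0, 0],
])

```text
clock: 5.15
eef_pos: [0.5237, -0.0, 0.1311]
tool_rot: [0.766, 0.643, 0.0, 0.0]
ft_force: [-0.1, 0.5, 0.1]
grip_width: 0.0001
grasp_force: 0.0
```

Run:
```python
from workcell import bot
from h import *
a=bot.camera("wrist");b=bot.camera("side"); np.savez("w2.npz",**a);np.savez("s2.npz",**b)
o=bot.get_obs();print(proj(a,o["eef_pos"]),proj(b,o["eef_pos"]),proj(b,[o["eef_pos"]-[0,0,.022]]))
cv2.imwrite("pics/ws2.png",np.hstack([cv2.resize(a["image"],(420,315)),cv2.resize(b["image"][140:260,220:365],(380,315))]))
```

```text
[[252.98863991 231.86529646]] [[275.26214225 199.41677319]] [[275.05572172 203.91871452]]
```

View pics/ws2.png

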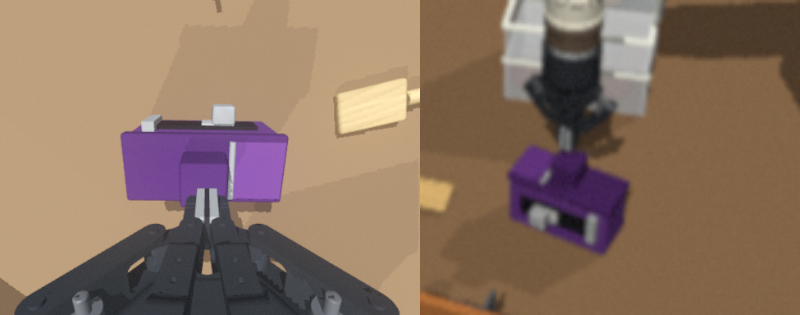

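Run:
```python
from h import *
a=dict(np.load("w2.npz"));b=dict(np.load("s2.npz"))
for x in(246,252,258): print("w",x,[(y,*a["image"][y,x]) for y in range(180,270,5)])
for x in(273,275,277): print("s",x,[(y,*b["image"][y,x]) for y in range(184,212,2)])
for z in(.109,.122,.126,.131,.145): print(z,proj(a,[.5237,0,z])[0].round(1),proj(b,[.5237,0,z])[0].round(1))
```

```text
w 246 [(180, np.uint8(137), np.uint8(64), np.uint8(105)), (185, np.uint8(111), np.uint8(52), np.uint8(84)), (190, np.uint8(112), np.uint8(53), np.uint8(87)), (195, np.uint8(114), np.uint8(58), np.uint8(89)), (200, np.uint8(141), np.uint8(67), np.uint8(110)), (205, np.uint8(151), np.uint8(71), np.uint8(115)), (210, np.uint8(150), np.uint8(70), np.uint8(114)), (215, np.uint8(148), np.uint8(73), np.uint8(116)), (220, np.uint8(148), np.uint8(73), np.uint8(117)), (225, np.uint8(149), np.uint8(72), np.uint8(116)), (230, np.uint8(177), np.uint8(172), np.uint8(168)), (235, np.uint8(184), np.uint8(179), np.uint8(174)), (240, np.uint8(181), np.uint8(178), np.uint8(173)), (245, np.uint8(184), np.uint8(178), np.uint8(175)), (250, np.uint8(184), np.uint8(179), np.uint8(175)), (255, np.uint8(184), np.uint8(178), np.uint8(173)), (260, np.uint8(181), np.uint8(178), np.uint8(173)), (265, np.uint8(216), np.uint8(212), np.uint8(207))]
w 252 [(180, np.uint8(137), np.uint8(69), np.uint8(108)), (185, np.uint8(111), np.uint8(57), np.uint8(86)), (190, np.uint8(111), np.uint8(51), np.uint8(85)), (195, np.uin
[... 3222 characters left out ...]
.uint8(82), np.uint8(81), np.uint8(77)), (192, np.uint8(84), np.uint8(84), np.uint8(83)), (194, np.uint8(82), np.uint8(82), np.uint8(79)), (196, np.uint8(83), np.uint8(80), np.uint8(82)), (198, np.uint8(73), np.uint8(38), np.uint8(63)), (200, np.uint8(87), np.uint8(34), np.uint8(68)), (202, np.uint8(87), np.uint8(31), np.uint8(68)), (204, np.uint8(84), np.uint8(32), np.uint8(66)), (206, np.uint8(69), np.uint8(26), np.uint8(55)), (208, np.uint8(69), np.uint8(29), np.uint8(56)), (210, np.uint8(71), np.uint8(28), np.uint8(53))]
0.109 [253.4 217.7] [274.9 203.8]
0.122 [253.5 225.7] [275.1 201.2]
0.126 [253.6 228.4] [275.1 200.4]
0.131 [253.6 232. ] [275.1 199.3]
0.145 [253.8 243. ] [275.3 196.4]
```

Run:
```python
from h import *
a=dict(np.load("w1.npz")); K,R,t=a["camera_matrix"],a["R"],a["t"]; C=-R.T@t
tcp=np.array([.5233,.0009,.2143]); tx=np.array([.170,.985,0]);ty=np.array([.985,-.170,0])
im=a["image"]
for y in(240,243,246,250,260): print(y,[x for x in range(100,400) if im[y,x].min()>120 and int(im[y,x].max())-int(im[y,x].min())<25][::6])
for l,r,y in((172,332,243),(172,332,250)):
    d=K[0,0]*.085/(r-l); X=R.T@(np.linalg.inv(K)@[(l+r)/2,y,1]*d-t)-tcp
    print("f",K[0,0],"depth",d,"tool x,y,z",X@tx,X@ty,-X[2])
```

```text
240 []
243 [155, 161, 341, 347]
246 [153, 159, 343, 349]
250 [150, 156, 345, 351]
260 [144, 150, 351, 357]
f 274.88853227729635 depth 0.14603453277231368 tool x,y,z 0.00914291920116351 -0.0010752870536618944 -0.029741258324360198
f 274.88853227729635 depth 0.14603453277231368 tool x,y,z 0.005618062407906111 -0.0010749864241274892 -0.03092176880701447
```

Call:
apply_moves([
  [0, 0, 0, 0],
  [0, 0, 0, 0],
  [0, 0, 0, 0],
  [0, 0, 0, 0],
  [0, 0, 0, 0],
], claw=0)

```text
clock: 5.67
eef_pos: [0.5233, -0.0001, 0.1305]
tool_rot: [0.766, 0.643, -0.0, -0.0]
ft_force: [0.8, 0.0, -0.4]
grip_width: 0.0607
grasp_force: 0.0
```

Call:
apply_moves([
  [0, 0, 0, 0],
  [0, 0, 0, 0],
  [0, 0, 0, 0],
  [0, 0, 0, 0],
  [0, 0, 0, 0],
])

```text
clock: 6.08
eef_pos: [0.5233, -0.0, 0.1306]
tool_rot: [0.766, 0.643, -0.0, -0.0]
ft_force: [-0.4, -0.1, -0.2]
grip_width: 0.0857
grasp_force: 0.0
```

Call:
apply_moves([
  [0, 0, 0.4, 0],
  [0, 0, 0.4, 0],
  [0, 0, 0.4, 0],
  [0, 0, 0.4, 0],
  [0, 0, 0.2, 0],
])

```text
clock: 6.5
eef_pos: [0.5221, -0.0, 0.0926]
tool_rot: [0.766, 0.643, -0.001, -0.001]
ft_force: [0.3, 0.5, 0.0]
grip_width: 0.0852
grasp_force: 0.0
```

Call:
apply_moves([
  [0, 0, 0, 0],
  [0, 0, 0, 0],
  [0, 0, 0, 0],
  [0, 0, 0, 0],
  [0, 0, 0, 0],
], claw=0.4)

```text
clock: 6.92
eef_pos: [0.5237, -0.0, 0.0951]
tool_rot: [0.766, 0.643, 0.0, 0.0]
ft_force: [-0.1, -0.3, 0.0]
grip_width: 0.051
grasp_force: 0.0
```

Run:
```python
from workcell import bot
from h import *
a=bot.camera("wrist"); b=bot.camera("side"); np.savez("w3.npz",**a)
im=cv2.resize(a["image"][100:300,130:380],(500,400)); s=cv2.resize(b["image"][165:245,235:320],(300,283)); 
cv2.imwrite("pics/w3.png",np.hstack([im,cv2.copyMakeBorder(s,0,117,0,0,0)])); o=bot.get_obs(); print(o["grip_width"],o["eef_pos"])
for z in (.119,.097,.073): print(proj(a,[.5237,.011,z]),proj(b,[.5237,.011,z]))
```

```text
0.05111324332271753 [ 5.23615151e-01 -4.43385395e-05  9.50099169e-02]
[[250.50986304 234.77809089]] [[274.17869654 203.84672696]]
[[250.65390122 217.95778747]] [[273.98200702 208.30844591]]
[[250.775809   203.72179975]] [[273.77141712 213.08548206]]
```

View pics/w3.png

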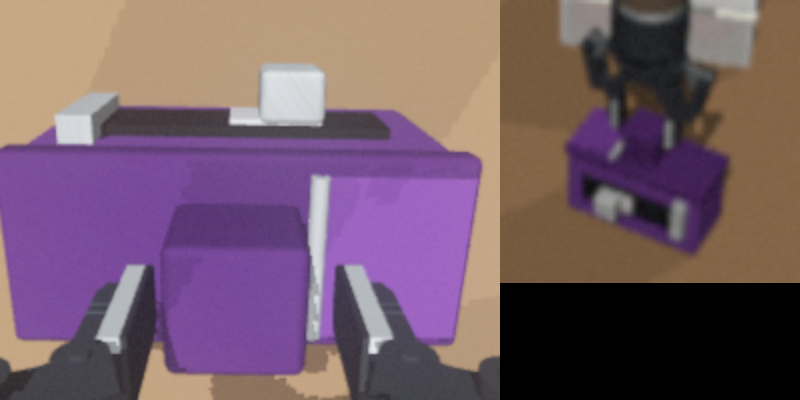

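Call:
apply_moves([
  [0, 0, 0.2, 0],
  [0, 0, 0.2, 0],
  [0, 0, 0.2, 0],
  [0, 0, 0.2, 0],
  [0, 0, 0.1, 0],
])

```text
clock: 7.43
eef_pos: [0.5227, -0.0, 0.0756]
tool_rot: [0.766, 0.643, -0.001, -0.0]
ft_force: [0.8, -0.6, -0.7]
grip_width: 0.0515
grasp_force: 0.0
```

Call:
apply_moves([
  [0, 0, 0, 0],
  [0, 0, 0, 0],
  [0, 0, 0, 0],
  [0, 0, 0, 0],
  [0, 0, 0, 0],
], claw=1)

```text
clock: 7.85
eef_pos: [0.5228, -0.0, 0.0761]
tool_rot: [0.766, 0.643, -0.0, -0.0]
ft_force: [0.5, -0.2, -4.6]
grip_width: 0.039
grasp_force: 60.8
```

Call:
apply_moves([
  [0, 0, 0, 0],
  [0, 0, 0, 0],
  [0, 0, 0, 0],
  [0, 0, 0, 0],
  [0, 0, 0, 0],
])

```text
clock: 8.27
eef_pos: [0.5233, -0.0, 0.0766]
tool_rot: [0.766, 0.643, -0.0, 0.0]
ft_force: [0.3, -0.9, -5.4]
grip_width: 0.0393
grasp_force: 60.8
```

Call:
apply_moves([
  [0, 0, -0.15, 0],
  [0, 0, -0.15, 0],
  [0, 0, 0, -0.065],
  [0, 0, 0, -0.065],
  [0, 0, 0, 0],
])

```text
clock: 8.68
eef_pos: [0.5236, -0.0, 0.0831]
tool_rot: [0.72, 0.694, 0.0, 0.0]
ft_force: [0.2, -0.6, -5.0]
grip_width: 0.0393
grasp_force: 60.8
```

Call:
apply_moves([
  [0.5, -0.17, 0, 0],
  [0.7, -0.17, 0, 0],
  [0.8, -0.17, 0, 0],
  [0.8, -0.17, 0, 0],
  [0.8, -0.17, 0, 0],
])

```text
clock: 9.1
eef_pos: [0.5085, 0.0738, 0.0827]
tool_rot: [0.721, 0.693, 0.0, -0.0]
ft_force: [-0.0, 0.3, -3.8]
grip_width: 0.039
grasp_force: 60.9
```

Call:
apply_moves([
  [0.8, -0.17, 0, 0],
  [0.8, -0.17, 0, 0],
  [0.8, -0.17, 0, 0],
  [0.8, -0.17, 0, 0],
  [0.5, -0.17, 0, 0],
])

```text
clock: 9.52
eef_pos: [0.4943, 0.1493, 0.0829]
tool_rot: [0.72, 0.694, 0.001, -0.0]
ft_force: [0.4, -0.5, -4.4]
grip_width: 0.039
grasp_force: 60.9
```

Call:
apply_moves([
  [0, 0, 0, 0],
  [0, 0, 0, 0],
  [0, 0, 0, 0],
  [0, 0, 0, 0],
  [0, 0, 0, 0],
])

```text
clock: 9.93
eef_pos: [0.4948, 0.1464, 0.0826]
tool_rot: [0.721, 0.693, -0.0, 0.0]
ft_force: [0.3, 0.1, -4.7]
grip_width: 0.0396
grasp_force: 60.9
```

Run:
```python
from workcell import bot
from h import *
a=bot.camera("wrist"); np.savez("w4.npz",**a); cv2.imwrite("pics/w4.png",a["image"]); o=bot.get_obs(); print(o["eef_pos"],o["tool_rot"])
print(proj(a,[[.5575,.214,.088],[.5575,.214,.018]]))
```

```text
[0.49484095 0.14643186 0.08260925] [ 7.20543000e-01  6.93410254e-01 -6.11421361e-05  3.08052627e-05]
[[363.68907811 121.73598175]
 [329.3838815  113.87714244]]
```

View pics/w4.png

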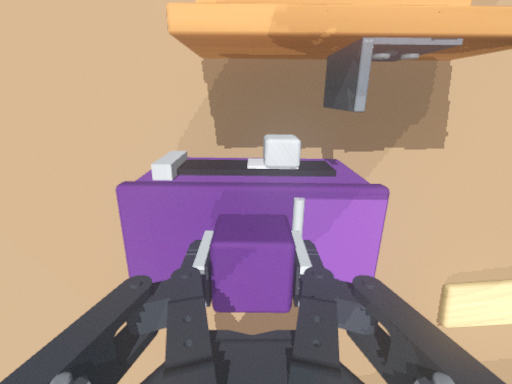

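Run:
```python
from h import *
a=dict(np.load("w4.npz"))
print("tip",ray(a,(363,109),.088)*1000,ray(a,(328,107),.018)*1000)
L=ray(a,[(121,187),(384,188)],.096)*1000; print("lid edge",L, np.degrees(np.arctan2(*(L[1]-L[0])[::-1])))
print("catch top outer edge",ray(a,[(264,136),(297,136)],.064)*1000)
B=ray(a,[(175,11),(512,13)],.09)*1000;print("board",B)
```

```text
tip [[556.52906034 220.71766469]] [[556.1590118  219.24615889]]
lid edge [[422.32668563 184.42034604]
 [568.93336933 178.13297209]] -2.4556819233234717
catch top outer edge [[503.94325176 205.10000822]
 [525.06062058 204.27715039]]
board [[461.89969646 269.61045147]
 [623.11187905 262.4671132 ]]
```

Call:
apply_moves([
  [0.3, 0, 0, 0],
  [0.3, 0, 0, 0],
  [0.3, 0, 0, 0],
  [0.3, 0, 0, 0],
  [0.3, 0, 0, 0],
])

```text
clock: 10.4
eef_pos: [0.4959, 0.178, 0.0826]
tool_rot: [0.72, 0.694, 0.0, -0.0]
ft_force: [1.4, 0.1, -5.2]
grip_width: 0.0394
grasp_force: 60.9
```

Call:
apply_moves([
  [0, 0.2, 0, 0],
  [0, 0.25, 0, 0],
  [0, 0.25, 0, 0],
  [0, 0.25, 0, 0],
  [0, 0.25, 0, 0],
])

```text
clock: 10.82
eef_pos: [0.5204, 0.1759, 0.0825]
tool_rot: [0.72, 0.694, -0.0, -0.0]
ft_force: [-3.1, -0.4, -3.6]
grip_width: 0.0395
grasp_force: 61.0
```

Call:
apply_moves([
  [0, 0.25, 0, 0],
  [0, 0.25, 0, 0],
  [0, 0.25, 0, 0],
  [0, 0.25, 0, 0],
  [0, 0.2, 0, 0],
])

```text
clock: 11.23
eef_pos: [0.544, 0.1749, 0.0823]
tool_rot: [0.72, 0.694, -0.001, 0.0]
ft_force: [-1.5, -0.0, -3.3]
grip_width: 0.0391
grasp_force: 61.0
```

Call:
apply_moves([
  [0, 0.2, 0, 0],
  [0, 0.2, 0, 0],
  [0, 0.2, 0, 0],
  [0, 0.2, 0, 0],
  [0, 0.2, 0, 0],
])

```text
clock: 11.65
eef_pos: [0.5639, 0.1744, 0.0823]
tool_rot: [0.72, 0.694, -0.0, -0.0]
ft_force: [-2.7, -1.6, -6.0]
grip_width: 0.0394
grasp_force: 61.0
```

Call:
apply_moves([
  [0, 0.05, 0, 0],
  [0, 0.05, 0, 0],
  [0, 0.05, 0, 0],
  [0, 0, 0, 0],
  [0, 0, 0, 0],
])

```text
clock: 12.07
eef_pos: [0.5668, 0.1746, 0.0826]
tool_rot: [0.72, 0.694, 0.0, -0.0]
ft_force: [-1.9, -0.6, -6.1]
grip_width: 0.0397
grasp_force: 61.0
```

Call:
apply_moves([
  [0, 0.05, 0, 0],
  [0, 0.05, 0, 0],
  [0, 0, 0, 0],
  [0, 0, 0, 0],
  [0, 0, 0, 0],
])

```text
clock: 12.48
eef_pos: [0.5687, 0.1745, 0.0826]
tool_rot: [0.72, 0.694, -0.0, -0.0]
ft_force: [-2.8, -0.3, -5.4]
grip_width: 0.0392
grasp_force: 61.0
```

Call:
apply_moves([
  [0, 0.05, 0, 0],
  [0, 0, 0, 0],
  [0, 0, 0, 0],
  [0, 0, 0, 0],
  [0, 0, 0, 0],
])

```text
clock: 12.9
eef_pos: [0.5688, 0.1745, 0.0825]
tool_rot: [0.72, 0.694, -0.001, -0.001]
ft_force: [-5.0, -0.0, -3.3]
grip_width: 0.0392
grasp_force: 61.2
```

Call:
apply_moves([
  [0, 0.05, 0, 0],
  [0, 0, 0, 0],
  [0, 0, 0, 0],
  [0, 0, 0, 0],
  [0, 0, 0, 0],
])

```text
clock: 13.32
eef_pos: [0.569, 0.1744, 0.0824]
tool_rot: [0.72, 0.694, -0.001, -0.001]
ft_force: [-6.5, 0.2, -3.8]
grip_width: 0.0394
grasp_force: 61.3
```

Call:
apply_moves([
  [0, 0.05, 0, 0],
  [0, 0, 0, 0],
  [0, 0, 0, 0],
  [0, 0, 0, 0],
  [0, 0, 0, 0],
])

```text
clock: 13.73
eef_pos: [0.5691, 0.1744, 0.0823]
tool_rot: [0.72, 0.694, -0.002, -0.002]
ft_force: [-8.7, -1.2, -2.7]
grip_width: 0.0393
grasp_force: 61.4
```

Call:
apply_moves([
  [0, -0.4, 0, 0],
  [0, -0.8, 0, 0],
  [0, -0.9, 0, 0],
  [0, -0.9, 0, 0],
  [0, -0.9, 0, 0],
])

```text
clock: 14.15
eef_pos: [0.4952, 0.1777, 0.0836]
tool_rot: [0.72, 0.694, 0.002, 0.001]
ft_force: [0.3, 0.2, -5.5]
grip_width: 0.0393
grasp_force: 61.9
```

Call:
apply_moves([
  [-0.6, 0, 0, 0],
  [-0.85, 0, 0, 0],
  [-0.85, 0, 0, 0],
  [-0.85, 0, 0, 0],
  [-0.85, 0, 0, 0],
])

```text
clock: 14.57
eef_pos: [0.4931, 0.0967, 0.0839]
tool_rot: [0.72, 0.694, 0.002, 0.002]
ft_force: [-0.2, -0.3, -5.3]
grip_width: 0.0395
grasp_force: 62.4
```

Call:
apply_moves([
  [0, 0, 0, -0.115],
  [0, 0, 0, -0.115],
  [0, 0, 0, -0.115],
  [0, 0, 0, -0.115],
  [0, 0, 0, -0.115],
])

```text
clock: 14.98
eef_pos: [0.4932, 0.0972, 0.0838]
tool_rot: [0.48, 0.877, 0.002, 0.002]
ft_force: [-0.2, 0.6, -4.7]
grip_width: 0.0393
grasp_force: 62.5
```

Call:
apply_moves([
  [0, 0, 0, -0.115],
  [0, 0, 0, -0.115],
  [0, 0, 0, -0.115],
  [0, 0, 0, -0.115],
  [0, 0, 0, -0.115],
])

```text
clock: 15.4
eef_pos: [0.4932, 0.0973, 0.0837]
tool_rot: [0.198, 0.98, 0.001, 0.003]
ft_force: [1.0, -0.5, -5.8]
grip_width: 0.0393
grasp_force: 62.5
```

Call:
apply_moves([
  [0, 0, 0, -0.115],
  [0, 0, 0, -0.115],
  [0, 0, 0, -0.115],
  [0, 0, 0, -0.115],
  [0, 0, 0, -0.115],
])

```text
clock: 15.82
eef_pos: [0.4932, 0.0973, 0.0838]
tool_rot: [-0.102, 0.995, 0.0, 0.003]
ft_force: [-0.3, 1.0, -4.0]
grip_width: 0.0395
grasp_force: 62.5
```

Call:
apply_moves([
  [0, 0, 0, -0.115],
  [0, 0, 0, -0.115],
  [0, 0, 0, -0.115],
  [0, 0, 0, -0.115],
  [0, 0, 0, -0.115],
])

```text
clock: 16.23
eef_pos: [0.4932, 0.0973, 0.0838]
tool_rot: [-0.392, 0.92, -0.001, 0.003]
ft_force: [0.4, -0.7, -4.7]
grip_width: 0.039
grasp_force: 62.5
```

Call:
apply_moves([
  [0, 0, 0, -0.115],
  [0, 0, 0, -0.115],
  [0, 0, 0, -0.115],
  [0, 0, 0, -0.115],
  [0, 0, 0, -0.115],
])

```text
clock: 16.65
eef_pos: [0.4932, 0.0973, 0.0838]
tool_rot: [-0.647, 0.762, -0.001, 0.002]
ft_force: [0.0, -0.2, -4.7]
grip_width: 0.0392
grasp_force: 62.5
```

Call:
apply_moves([
  [0, 0, 0, -0.115],
  [0, 0, 0, -0.01],
  [0, 0, 0, 0],
  [0, 0, 0, 0],
  [0, 0, 0, 0],
])

```text
clock: 17.07
eef_pos: [0.4915, 0.0972, 0.0829]
tool_rot: [-0.693, 0.721, -0.0, 0.001]
ft_force: [-0.3, 0.2, -4.8]
grip_width: 0.0391
grasp_force: 62.4
```

Run:
```python
from workcell import bot
from h import *
o=bot.get_obs(); print(o["eef_pos"],o["tool_rot"],o["joint_pos"])
a=bot.camera("side"); np.savez("s5.npz",**a)
```

```text
[0.49146462 0.09720909 0.08294373] [-6.93205622e-01  7.20739542e-01 -4.17669090e-04  5.50584634e-04] [ 1.95343353e-01  3.40149418e-01 -2.20043307e-01  1.00922569e+00
 -1.08240881e-04 -1.33651173e+00]
```

Call:
apply_moves([
  [-0.75, 0, 0, 0],
  [-0.85, 0, 0, 0],
  [-0.85, 0, 0, 0],
  [-0.85, 0, 0, 0],
  [-0.65, 0, 0, 0],
])

```text
clock: 17.53
eef_pos: [0.494, 0.1775, 0.0827]
tool_rot: [-0.694, 0.72, 0.0, 0.0]
ft_force: [0.3, 0.0, -5.0]
grip_width: 0.0393
grasp_force: 62.4
```

Call:
apply_moves([
  [0, -0.2, 0, 0],
  [0, -0.25, 0, 0],
  [0, -0.25, 0, 0],
  [0, -0.25, 0, 0],
  [0, -0.25, 0, 0],
])

```text
clock: 17.95
eef_pos: [0.5185, 0.1745, 0.0826]
tool_rot: [-0.693, 0.721, -0.0, -0.0]
ft_force: [-0.5, -0.8, -5.0]
grip_width: 0.039
grasp_force: 62.3
```

Call:
apply_moves([
  [0, -0.25, 0, 0],
  [0, -0.25, 0, 0],
  [0, -0.25, 0, 0],
  [0, -0.25, 0, 0],
  [0, -0.2, 0, 0],
])

```text
clock: 18.37
eef_pos: [0.5416, 0.1739, 0.0822]
tool_rot: [-0.694, 0.72, 0.0, -0.001]
ft_force: [-2.8, -0.6, -4.4]
grip_width: 0.039
grasp_force: 62.4
```

Call:
apply_moves([
  [0, -0.2, 0, 0],
  [0, -0.2, 0, 0],
  [0, -0.2, 0, 0],
  [0, -0.2, 0, 0],
  [0, -0.2, 0, 0],
])

```text
clock: 18.78
eef_pos: [0.5618, 0.1736, 0.0823]
tool_rot: [-0.694, 0.72, 0.0, -0.0]
ft_force: [-3.4, -1.5, -5.9]
grip_width: 0.0393
grasp_force: 62.3
```

Call:
apply_moves([
  [0, -0.05, 0, 0],
  [0, -0.05, 0, 0],
  [0, -0.05, 0, 0],
  [0, -0.05, 0, 0],
  [0, 0, 0, 0],
])

```text
clock: 19.2
eef_pos: [0.5658, 0.1736, 0.0825]
tool_rot: [-0.694, 0.72, 0.0, 0.0]
ft_force: [-2.7, -0.8, -6.1]
grip_width: 0.039
grasp_force: 62.2
```

Call:
apply_moves([
  [0, -0.05, 0, 0],
  [0, -0.05, 0, 0],
  [0, 0, 0, 0],
  [0, 0, 0, 0],
  [0, 0, 0, 0],
])

```text
clock: 19.62
eef_pos: [0.5679, 0.1736, 0.0827]
tool_rot: [-0.694, 0.72, -0.0, 0.0]
ft_force: [-2.1, 0.0, -5.8]
grip_width: 0.0392
grasp_force: 62.3
```

Call:
apply_moves([
  [0, -0.05, 0, 0],
  [0, 0, 0, 0],
  [0, 0, 0, 0],
  [0, 0, 0, 0],
  [0, 0, 0, 0],
])

```text
clock: 20.03
eef_pos: [0.5687, 0.1735, 0.0827]
tool_rot: [-0.694, 0.72, 0.0, 0.0]
ft_force: [-3.2, 0.1, -5.5]
grip_width: 0.0392
grasp_force: 62.3
```

Call:
apply_moves([
  [0, -0.05, 0, 0],
  [0, 0, 0, 0],
  [0, 0, 0, 0],
  [0, 0, 0, 0],
  [0, 0, 0, 0],
])

```text
clock: 20.45
eef_pos: [0.5688, 0.1734, 0.0826]
tool_rot: [-0.694, 0.72, 0.001, -0.001]
ft_force: [-5.3, -1.2, -3.2]
grip_width: 0.0393
grasp_force: 62.5
```

Call:
apply_moves([
  [0, -0.05, 0, 0],
  [0, 0, 0, 0],
  [0, 0, 0, 0],
  [0, 0.5, 0, 0],
  [0, 0.5, 0, 0],
])

```text
clock: 20.87
eef_pos: [0.5529, 0.1743, 0.0833]
tool_rot: [-0.694, 0.72, -0.001, 0.002]
ft_force: [-0.2, 0.0, -5.5]
grip_width: 0.0393
grasp_force: 62.6
```

Call:
apply_moves([
  [0.4, 0, 0, 0],
  [0.9, 0, 0, 0],
  [1, 0, 0, 0],
  [1, 0, 0, 0],
  [1, 0, 0, 0],
])

```text
clock: 21.28
eef_pos: [0.5497, 0.0869, 0.0835]
tool_rot: [-0.694, 0.72, -0.002, 0.001]
ft_force: [-0.3, -0.1, -5.5]
grip_width: 0.0393
grasp_force: 62.6
```

Call:
apply_moves([
  [1, 0, -0.4, 0],
  [1, 0, -0.8, 0],
  [1, 0, -1, 0],
  [1, 0, -1, 0],
  [1, 0, -1, 0],
])

```text
clock: 21.7
eef_pos: [0.5454, -0.0137, 0.1683]
tool_rot: [-0.694, 0.72, -0.002, 0.001]
ft_force: [0.8, 0.9, -4.6]
grip_width: 0.0394
grasp_force: 62.6
```

Call:
apply_moves([
  [0.8, 0, -1, 0],
  [0.6, 0, -1, 0],
  [0.4, 0, -1, 0],
  [0.2, 0, -0.8, 0],
  [0, 0, -0.4, 0],
])

```text
clock: 22.12
eef_pos: [0.5448, -0.054, 0.2541]
tool_rot: [-0.693, 0.721, -0.003, 0.002]
ft_force: [0.7, -0.6, -4.2]
grip_width: 0.0392
grasp_force: 62.7
```

Call:
apply_moves([
  [0, 0, 0, -0.07],
  [0, 0, 0, -0.075],
  [0, 0, 0, 0],
  [0, 0, 0, 0],
  [0, 0, 0, 0],
])

```text
clock: 22.53
eef_pos: [0.5426, -0.0518, 0.2503]
tool_rot: [0.746, -0.666, 0.0, 0.0]
ft_force: [-0.1, -0.3, -4.5]
grip_width: 0.0396
grasp_force: 62.6
```

Run:
```python
from workcell import bot
from h import *
o=bot.get_obs(); q=o["tool_rot"]; a=2*np.arctan2(q[1],q[0]); p=o["eef_pos"]; d=np.array([.589,-.320])-p[:2]
print(p,q,np.degrees(a)%360,o["ft_force"]); tx=np.array([np.cos(a),np.sin(a)]);ty=np.array([tx[1],-tx[0]]); print("units",d@tx/.02,d@ty/.02)
b=bot.camera("top"); np.savez("t6.npz",**b); w=bot.camera("wrist"); np.savez("w6.npz",**w)
s=bot.camera("side"); np.savez("s6.npz",**s)
```

```text
[ 0.54257755 -0.05178238  0.25030205] [ 7.46027829e-01 -6.65914762e-01  7.56918223e-05  4.79538207e-05] 276.4949160960377 [-0.14094876 -0.2546469  -4.50841098]
units 13.587362224144162 -0.7892528137912401
```

Call:
apply_moves([
  [0.6, 0, 0, 0],
  [1, 0, 0, 0],
  [1, -0.2, 0, 0],
  [1, -0.2, 0, 0],
  [1, -0.2, 0, 0],
])

```text
clock: 23.1
eef_pos: [0.5651, -0.1433, 0.2507]
tool_rot: [0.746, -0.665, 0.0, 0.0]
ft_force: [0.1, 0.9, -5.5]
grip_width: 0.0391
grasp_force: 62.6
```

Call:
apply_moves([
  [1, -0.2, 0, 0],
  [1, 0, 0, 0],
  [1, 0, 0, 0],
  [1, 0, 0, 0],
  [1, 0, 0, 0],
])

```text
clock: 23.52
eef_pos: [0.5802, -0.2425, 0.2503]
tool_rot: [0.746, -0.666, -0.0, 0.0]
ft_force: [0.6, -0.1, -5.0]
grip_width: 0.0392
grasp_force: 62.6
```

Call:
apply_moves([
  [1, 0, 0, 0],
  [1, 0, 0, 0],
  [1, 0, 0, 0],
  [0.7, 0, 0, 0],
  [0.3, 0, 0, 0],
])

```text
clock: 23.93
eef_pos: [0.589, -0.3233, 0.2496]
tool_rot: [0.746, -0.666, 0.0, 0.001]
ft_force: [-0.8, 0.7, -4.9]
grip_width: 0.0395
grasp_force: 62.6
```

Call:
apply_moves([
  [0, 0, 0, 0],
  [0, 0, 0, 0],
  [0, 0, 0, 0],
  [0, 0, 0, 0],
  [0, 0, 0, 0],
])

```text
clock: 24.35
eef_pos: [0.5896, -0.3191, 0.251]
tool_rot: [0.747, -0.665, 0.0, -0.0]
ft_force: [-0.2, 0.0, -4.8]
grip_width: 0.0394
grasp_force: 62.6
```

Run:
```python
from workcell import bot
from h import *
o=bot.get_obs(); print(o["eef_pos"],o["tool_rot"])
w=bot.camera("wrist"); np.savez("w7.npz",**w); s=bot.camera("side"); np.savez("s7.npz",**s)
r=cv2.resize(s["image"][85:205,225:340],None,fx=2.5,fy=2.5); cv2.imwrite("pics/w7.png",np.hstack([w["image"],cv2.copyMakeBorder(r,0,84,0,0,0)]))
```

```text
[ 0.58962205 -0.31913259  0.25100923] [ 7.46952982e-01 -6.64876850e-01  9.53679066e-05 -8.48691125e-05]
```

View pics/w7.png

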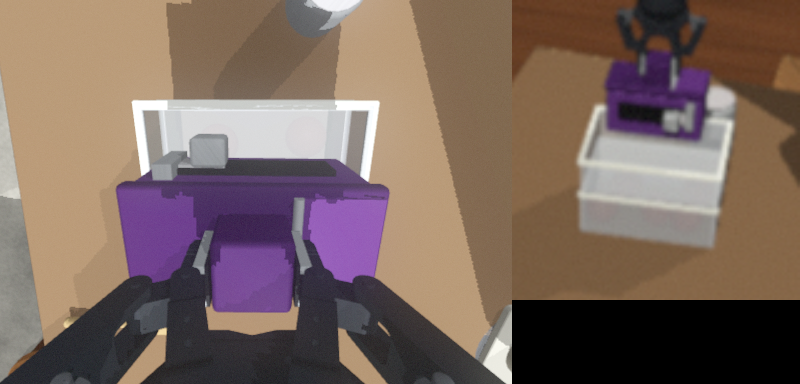

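Run:
```python
from h import *
w=dict(np.load("w7.npz")); B=ray(w,[(133,102),(379,102)],.145)*1000; v=B[1]-B[0]; L=np.hypot(*v); v/=L
print(B,L,np.degrees(np.arctan2(v[1],v[0]))); n=np.array([-v[1],v[0]])
c=[589.6,-319.1]
for s in(1,-1): print("centre",B.mean(0)+s*n*75)
bx=(.174-.0) # box bottom check
K=ray(w,[(191,136),(228,136)],.174+.058)*1000; a=np.radians(6.5); 
print("catch in box", (K-c)@np.c_[[np.cos(a),np.sin(a)],[-np.sin(a),np.cos(a)]])
s=dict(np.load("s7.npz"))
im=s["image"]; h=cv2.inRange(cv2.cvtColor(im,cv2.COLOR_BGR2HSV),(0,0,150),(180,45,255)); h[:105]=0
# near rim: brightest row per column below box
for x in range(262,305,8): print(x,[ (y,int(im[y,x].min())) for y in range(138,156) if im[y,x].min()>165])
print(proj(s,[[.5896+.110*np.cos(a)-.075*-np.sin(a)*-1*-1, -.3191,.145]]))
for dx,dy in((-110,75),(0,75),(110,75)): print(dx,proj(s,[.5896+(dx*np.cos(a)-dy*np.sin(a))/1000,-.3191+(dx*np.sin(a)+dy*np.cos(a))/1000,.145]))
```

```text
[[ 706.20648538 -380.93267089]
 [ 481.40862449 -407.02986564]] 226.30762654513646 -173.37807061927538
centre [ 602.45635585 -468.4809209 ]
centre [ 585.15875403 -319.48161563]
catch in box [[ 38.56485599 -55.70683731]
 [ 14.81132544 -55.75708328]]
262 [(140, 180), (141, 187), (142, 188), (143, 186), (144, 185), (145, 185), (146, 186), (147, 185), (148, 188), (149, 194), (150, 201), (151, 198), (152, 188), (153, 186), (154, 184), (155, 183)]
270 [(141, 179), (142, 188), (143, 186), (144, 186), (145, 186), (146, 184), (147, 183), (148, 185), (149, 187), (150, 194), (151, 200), (152, 195), (153, 188), (154, 180), (155, 180)]
278 [(142, 178), (143, 187), (144, 187), (145, 186), (146, 185), (147, 187), (148, 183), (149, 186), (150, 189), (151, 192), (152, 200), (153, 195), (154, 189), (155, 187)]
286 [(143, 181), (144, 188), (145, 188), (146, 187), (147, 186), (148, 185), (149, 186), (150, 186), (151, 187), (152, 197), (153, 204), (154, 198), (155, 190)]
294 [(144, 181), (145, 188), (146, 188), (147, 186), (148, 186), (149, 185), (150, 186), (151, 185), (152, 192), (153, 205), (154, 215), (155, 203)]
302 [(144, 170), (145, 185), (146, 188), (147, 188), (148, 188), (149, 184), (150, 184), (151, 185), (152, 183), (153, 187), (154, 203), (155, 211)]
[[253.33219167 135.95346499]]
-110 [[306.47593347 156.01946814]]
0 [[278.31761844 152.53083125]]
110 [[250.64465364 149.10232618]]
```

Call:
apply_moves([
  [0, 0.1, 0.3, 0],
  [0, 0, 0.5, 0],
  [0, 0, 0.5, 0],
  [0, 0, 0.5, 0],
  [0, 0, 0.5, 0],
])

```text
clock: 24.87
eef_pos: [0.5872, -0.3201, 0.2038]
tool_rot: [0.747, -0.665, -0.0, 0.0]
ft_force: [0.4, -0.2, -4.8]
grip_width: 0.0393
grasp_force: 62.7
```

Call:
apply_moves([
  [0, 0, 0.5, 0],
  [0, 0, 0.5, 0],
  [0, 0, 0.4, 0],
  [0, 0, 0.2, 0],
  [0, 0, 0.1, 0],
])

```text
clock: 25.28
eef_pos: [0.587, -0.3201, 0.1694]
tool_rot: [0.747, -0.665, -0.001, 0.0]
ft_force: [0.7, -0.7, -5.1]
grip_width: 0.0394
grasp_force: 62.5
```

Call:
apply_moves([
  [0, 0, 0.05, 0],
  [0, 0, 0.05, 0],
  [0, 0, 0, 0],
  [0, 0, 0, 0],
  [0, 0, 0, 0],
])

```text
clock: 25.7
eef_pos: [0.5877, -0.3205, 0.1692]
tool_rot: [0.747, -0.665, 0.0, -0.0]
ft_force: [0.7, 0.0, -5.3]
grip_width: 0.0392
grasp_force: 62.5
```

Call:
apply_moves([
  [0, 0, 0.05, 0],
  [0, 0, 0.05, 0],
  [0, 0, 0.05, 0],
  [0, 0, 0.05, 0],
  [0, 0, 0, 0],
])

```text
clock: 26.12
eef_pos: [0.5873, -0.3203, 0.1642]
tool_rot: [0.747, -0.665, -0.0, 0.0]
ft_force: [-0.4, -0.1, -5.4]
grip_width: 0.0392
grasp_force: 62.5
```

Call:
apply_moves([
  [0, 0, 0.05, 0],
  [0, 0, 0.05, 0],
  [0, 0, 0, 0],
  [0, 0, 0, 0],
  [0, 0, 0, 0],
])

```text
clock: 26.53
eef_pos: [0.5875, -0.3204, 0.1626]
tool_rot: [0.747, -0.665, -0.0, 0.0]
ft_force: [-1.6, -0.5, -5.1]
grip_width: 0.0393
grasp_force: 62.5
```

Call:
apply_moves([
  [0, 0, 0.05, 0],
  [0, 0, 0, 0],
  [0, 0, 0, 0],
  [0, 0, 0, 0],
  [0, 0, 0, 0],
])

```text
clock: 26.95
eef_pos: [0.5875, -0.3204, 0.1616]
tool_rot: [0.747, -0.665, 0.0, -0.0]
ft_force: [-0.4, -0.7, -5.1]
grip_width: 0.0391
grasp_force: 62.5
```

Call:
apply_moves([
  [0, 0, 0.05, 0],
  [0, 0, 0, 0],
  [0, 0, 0, 0],
  [0, 0, 0, 0],
  [0, 0, 0, 0],
])

```text
clock: 27.37
eef_pos: [0.5876, -0.3205, 0.1609]
tool_rot: [0.746, -0.665, 0.0, -0.0]
ft_force: [0.2, -0.1, -2.9]
grip_width: 0.0391
grasp_force: 62.8
```

Call:
apply_moves([
  [0, 0, 0.05, 0],
  [0, 0, 0, 0],
  [0, 0, 0, 0],
  [0, 0, 0, 0],
  [0, 0, 0, 0],
])

```text
clock: 27.78
eef_pos: [0.5877, -0.3205, 0.1609]
tool_rot: [0.747, -0.665, 0.001, -0.0]
ft_force: [-2.4, 0.9, 6.2]
grip_width: 0.0391
grasp_force: 63.6
```

Call:
apply_moves([
  [0, 0, -0.04, 0],
  [0, 0, 0, 0],
  [0, 0, 0, 0],
  [0, 0, 0, 0],
  [0, 0, 0, 0],
], claw=0)

```text
clock: 28.2
eef_pos: [0.5875, -0.3203, 0.1601]
tool_rot: [0.747, -0.665, -0.0, 0.0]
ft_force: [0.7, -0.9, 0.7]
grip_width: 0.0855
grasp_force: 0.0
```

Call:
apply_moves([
  [0, 0, 0, 0],
  [0, 0, 0, 0],
  [0, 0, 0, 0],
  [0, 0, 0, 0],
  [0, 0, 0, 0],
])

```text
clock: 28.62
eef_pos: [0.5875, -0.3204, 0.1604]
tool_rot: [0.747, -0.665, 0.0, -0.0]
ft_force: [0.9, -0.1, -0.1]
grip_width: 0.0853
grasp_force: 0.0
```

Call:
apply_moves([
  [0, 0, -0.3, 0],
  [0, 0, -0.6, 0],
  [0, 0, -0.9, 0],
  [0, 0, -0.9, 0],
  [0, 0, -0.9, 0],
])

```text
clock: 29.03
eef_pos: [0.5874, -0.3203, 0.2336]
tool_rot: [0.747, -0.665, 0.0, -0.0]
ft_force: [0.7, 0.5, 0.8]
grip_width: 0.0857
grasp_force: 0.0
```

Call:
apply_moves([
  [0, 0, -0.5, 0],
  [0, 0, 0, 0],
  [0, 0, 0, 0],
  [0, 0, 0, 0],
  [0, 0, 0, 0],
])

```text
clock: 29.45
eef_pos: [0.5869, -0.3201, 0.241]
tool_rot: [0.747, -0.665, -0.001, 0.0]
ft_force: [-0.4, -0.1, -0.1]
grip_width: 0.0854
grasp_force: 0.0
```

Run:
```python
from workcell import bot
from h import *
c=bot.camera("wrist"); np.savez("w8.npz",**c)
p=big(purple(c["image"])); print(cv2.boundingRect(p.astype(np.int32)),cv2.minAreaRect(p.astype(np.float32)))
a=np.radians(6.5)
for x in(-78,78):
  print(proj(c,[[.5877+(x*np.cos(a)-y*np.sin(a))/1000,-.3205+(x*np.sin(a)+y*np.cos(a))/1000,.175] for y in(-35,35)]).round(0).tolist())
print(bot.get_obs()["eef_pos"])
```

```text
(160, 152, 183, 82) ((251.0, 192.5), (81.0, 182.0), 90.0)
[[344.0, 153.0], [336.0, 229.0]]
[[156.0, 153.0], [164.0, 229.0]]
[ 0.58691136 -0.3200859   0.2409966 ]
```

The wrist view shows the lid's edges where they are predicted for a box standing flat on the basket floor, and the fingers are clear.

```bash
python3 -c "
from workcell import bot
print(bot.job_done())"
```

```text
the job is handed in; nothing more can be done
None
```

I slid both catches home at the prong, released the box upright on the upper basket's floor, and handed the job in at about 29 s; no verdict came back, and the catches and upright pose rest on force readings and camera checks.

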